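# Hang a parts cup at its taped place on the bench rail

### The arm

A 6-joint arm with a two-finger parallel gripper is mounted at the origin on the work surface. World frame = base frame: x ahead of the robot, y to its left, z up, the work surface at z = 0. Lengths are in m, angles in rad, forces in N, time in s.
With the tool pointing down it reaches from about 0.425 to 0.95 m from the base axis. Payload 3.5 kg.
Tool frame: the origin (TCP) lies midway between the tips of the shut fingers; the grasp point (between the pads) lies 19 mm behind it; z points along the fingers, y is the line along which they close (so a half turn about z gives the same grasp; the last joint's range is limited). The gripper opens to 85 mm and grips with 20 to 120 N. Pads are 22 mm wide; open, the fingers measure 114 mm over their backs; the gripper's body (76 mm by 85 mm) begins 54 mm behind the grasp point. The pads swing forward as they close: fully open they stand 13 mm farther back than shut.
Start: joints at [-1.39, 0.286, 1.577, -0, 1.279, -0.15], TCP at [0.219, -0.638, 0.231] pointing down, gripper open.
Joint ranges: [-2.77, 2.77], [-0.9, 2.22], [0.21, 2.48], [-1.53, 4.67], [0.24, 2.81], [-2.84, 2.84]. Speed limits (rad/s): [2.79, 2.79, 3.14, 3.14, 3.14, 3.14].

### API

Orientations are given as a unit quaternion [x, y, z, w].
In Python, from plant import ctrl gives the robot as it stands.
- The arm moves only by the tool move_arm, never from a script. Its argument "plan" is a list of rows, each an object of numbers: "x", "y", "z": the shift along the tool's x, y, z in m; "yaw": the turn about the tool's z in rad; "fingers": the closure, from 0 (fully open) to 1 (shut). In form: [{"x": .., "y": .., "z": .., "yaw": .., "fingers": ..}, ...]. A call has 1 to 5 rows; each row is the pose to reach, as a shift and turn from the pose commanded when the call began, along the tool's axes at that moment; what a row does not reach only later rows make up. A row lasts 1/10 s, in which the tool goes at most 50 mm and 8.59 degrees, less where a joint would pass 70% of its speed; a pose out of reach is approached as far as the arm can. A call with a gripper value outside its range is refused whole. The fingers move at their own pace and stop on an object; "force" is the grip in N (left out, the last holds). Time passes only in rows, so rows that repeat a pose let the fingers close. It gives the time, the measured TCP pose, the force, the opening and the grip force at its end, in the units of the state.
- ctrl.get_state(): the state, without advancing time (a new reading comes with each control period).
- ctrl.read_camera(name): name is "scene" or "top"; returns the picture (384x512x3 uint8, red, green, blue); there is no depth.
- ctrl.camera_model(name): a dict with "intrinsics" (3x3 intrinsics, pixels), "distortion" ([k1, k2, p1, p2, k3] as OpenCV has them; the pictures are not rectified), "cam_to_world" (4x4, takes a point from camera to world coordinates). Camera axes: x right, y up, looking along -z (the intrinsics and any distortion apply to the point x, -y, -z); pixel columns grow to the right and rows downward; lengths in m; the calibration is good to about 2 mm. A picture is of the moment at which its call begins. camera_model takes no time and is no camera call.
- ctrl.sign_off(): hands the job in; it is judged then, once.
The state is a dict: "time": time; "qpos": joint angles; "dq": joint speeds; "joint_efforts": joint torques, N m; "eef_pos": TCP position; "tcp_rot": TCP orientation; "contact_force": force on the tool from outside, world axes, zero at the start; "wrist_torque": the same for the moment, N m; "opening": opening from 0.0 (shut) to 1.0 (fully open); "finger_force": force on a finger pad.
Only numpy, scipy, OpenCV 4.12 (cv2) and the standard library are available. Lean on these libraries where they do the work, as an engineer would, in place of code of your own. Each camera call takes 0.05 s, during which the arm holds its last target. There are 200 camera calls.

### The job

Set out a parts cup for the next repair: lift the top cup off the nested pile, hook it over the empty stretch of the rail well clear of the tape so that it hangs upright against the lower bar like the one already there, and let go. Then slide it along the rail, still hooked on, until its hook strap covers the band of black tape. Do not shift the cup already hanging beside the tape, the rest of the pile or the other things on the bench.

Things in the scene. Friction and masses are not known exactly. Their poses are not given: they have to be found in the camera images.
- cup_top: The cup to hang: top of a pile of three like blue plastic cups, square, 95 mm tall, 60 to 130 g. Its upper 30 mm is an upright collar, 64 x 64 mm outside, 2.5 mm walls: grip it across its two y sides (in the pile only collar and hook stand clear). Below, it tapers from 54 to 38 mm square. A hook strap juts from the rim on its +x side. Origin: centre of the underside, z up, +x towards the hook.
- cup_hook (a point): Point of the top cup on the rail's axis when it hangs at rest: x 46, y 0 (mid strap), z 86 mm in the cup's frame. The strap, 40 mm wide (y), 3 mm thick, runs back level with the rim, then turns down in a lip. Slot between collar and lip: x 32 to 52, roof at z 92; lip down to z 69, last 5 mm flared out to x 58. At rest the lip bears on the rail's far side, 4 mm off mid slot.
- stand: Steel rack screwed to the bench: a 12 mm round rail along its y, axis 136 mm up, 0.5 m long between end plates at y +-250 mm (46 mm deep, 146 mm high). Below, parallel, a 10 mm rest bar, 19.5 mm nearer the robot, axis 70 mm up. Cups hang on the robot's side, leaning on this bar, underside 50 mm up, centre 46 mm before the rail's axis. Origin: on the bench below mid rail; x away from robot.
- tape (a point): Centre, on the rail's axis, of the mark: a 19 mm wide band of thin black tape round the rail; y along the rail. A cup on the rail stays where it is left. Pushing one takes 0.5 to 2.5 N and goes smoothly with shut fingers on its collar's side, near the collar's rear edge, close to the rail.
- cup_hung: A like cup holding screws, already hanging 77 to 84 mm (centre to centre) to one side of the tape, either side. A cup at the tape hangs 13 to 20 mm from it, too near for a finger between; the rail on the tape's other side is empty. Origin and axes as the top cup's. Leave it alone.
- cup_mid: Second cup of the pile, alike, underside 30 mm below the top cup's. The upper's collar stands on the lower's rim; they nest loosely and come apart straight up. Leave it in the pile.
- cup_low: Bottom cup of the pile, standing on the bench, the same. Leave it alone.
- driver_set: Precision screwdriver set in an open black and yellow case, 110 x 170 x 24 mm high, origin at the centre of its underside, long side along its y. Leave it alone.
- phone: Phone lying flat, 148 (x) x 74 x 9 mm, origin at the centre of its underside. Leave it alone.
- bit_box: Small green open box of bits, 70 (x) x 115 x 30 mm high, beyond the rail, origin at the centre of its underside. Leave it alone.
There are look-alikes about, which are no part of the job. What is shaped like the cup_top but yellow is not meant.

How it is judged:
On the way, in this order (a step that is already met when the one before it is completed fails the run):
1. the top cup hangs upright on the rail by its hook, let go, its hook's middle more than 30 mm from the middle of the tape (x of cup_hook in the frame of stand between -0.011 and 0.011 m and z of cup_hook in the frame of stand between 0.131 and 0.14 m and angle between cup_top's own z axis and vertical below 0.14 rad and angle between the y axis of cup_top and the y axis of stand, either way round below 0.25 rad and (y of cup_hook in the frame of tape above 0.03 m or y of cup_hook in the frame of tape below -0.03 m) and contact force between the fingers and cup_top below 0.05 N), for 0.3 s.
2. it comes along the rail towards the tape with its hook still on the rail (seen 12 to 28 mm from the tape's middle) (x of cup_hook in the frame of stand between -0.011 and 0.011 m and z of cup_hook in the frame of stand between 0.131 and 0.14 m and angle between cup_top's own z axis and vertical below 0.14 rad and angle between the y axis of cup_top and the y axis of stand, either way round below 0.25 rad and (y of cup_hook in the frame of tape above 0.012 m or y of cup_hook in the frame of tape below -0.012 m) and y of cup_hook in the frame of tape between -0.028 and 0.028 m).
At the end, for the whole second after the job is handed in: The top cup hangs at rest on the rail by its hook, upright within 8 and square within 14 degrees, hook's middle within 11.5 mm of the tape's middle; the hanging cup is within 10 mm, the other pile cups, driver set, phone and bit box within 20 mm of where they were (x of cup_hook in the frame of stand between -0.011 and 0.011 m and z of cup_hook in the frame of stand between 0.131 and 0.14 m and angle between cup_top's own z axis and vertical below 0.14 rad and angle between the y axis of cup_top and the y axis of stand, either way round below 0.25 rad and y of cup_hook in the frame of tape between -0.0115 and 0.0115 m and linear speed of cup_top below 0.02 m/s and distance of cup_hung from where it was at the start of the episode below 0.01 m and distance of each of cup_mid, cup_low, driver_set, phone, bit_box from where it was at the start of the episode below 0.02 m); the robot touches nothing.
It fails at once if the cup already hanging is shifted by more than 10 mm (distance of cup_hung from where it was at the start of the episode above 0.01 m).
It fails at once if the rest of the pile is shifted by more than 20 mm (distance of any of cup_mid, cup_low from where it was at the start of the episode above 0.02 m).
It fails at once if the driver set, phone or bit box is shifted by more than 20 mm (distance of any of driver_set, phone, bit_box from where it was at the start of the episode above 0.02 m).
It also fails if it takes over 51 s, if anything falls off the work surface, if the arm or the gripper's body presses on something with over 40 N, if the wrist force passes 120 N, or if a joint passes its speed limit or range.

## Working session

There is one attempt and no reset: what is moved stays moved. The work goes in short steps, Python scripts to look and compute and a tool call to move; the robot and the scene stay as the last step left them, time stands still between calls to the robot, and variables do not carry over. Pictures are saved under pics/ and viewed, at most 10 in all, crops included, and the job is handed in when it is done.

Besides the shell and the picture viewer there is one more tool, called as name(argument=value, ...), one argument or row to a line, values as JSON. move_arm: Moves the arm, as the interface text tells. Its arguments: {"type":"object","properties":{"plan":{"type":"array"},"force":{"type":"number"}},"required":["plan"]}

```bash
mkdir -p pics; ls
cat > h.py <<'E'
import numpy as np, cv2
from plant import ctrl
def snap(n,f):
    im=ctrl.read_camera(n); cv2.imwrite('pics/'+f,im[:,:,::-1]); return im
def proj(n,P):
    m=ctrl.camera_model(n);T=np.linalg.inv(np.array(m['cam_to_world']));P=np.atleast_2d(np.array(P,float))
    c=P@T[:3,:3].T+T[:3,3]; c=c*[1,-1,-1]
    return cv2.projectPoints(c,np.zeros(3),np.zeros(3),np.array(m['intrinsics']),np.array(m['distortion']))[0][:,0]
def ray(n,uv):
    m=ctrl.camera_model(n);T=np.array(m['cam_to_world'])
    u=cv2.undistortPoints(np.array(uv,float).reshape(-1,1,2),np.array(m['intrinsics']),np.array(m['distortion']))[:,0]
    d=np.c_[u[:,0],-u[:,1],-np.ones(len(u))]@T[:3,:3].T
    return T[:3,3],d
def onz(n,uv,z):
    o,d=ray(n,uv); return o+d*((z-o[2])/d[:,2])[:,None]
E
python3 - <<'E'
from h import *
for n in('scene','top'):
    snap(n,n+'0.png'); m=ctrl.camera_model(n); print(n,np.round(m['intrinsics'],1).tolist(),np.round(m['cam_to_world'],3).tolist())
print(ctrl.get_state())
E
```

```text
pics
scene [[396.6, 0.0, 253.6], [0.0, 396.6, 197.5], [0.0, 0.0, 1.0]] [[0.761, -0.455, 0.463, 0.975], [0.649, 0.546, -0.529, -0.476], [-0.012, 0.703, 0.711, 0.815], [0.0, 0.0, 0.0, 1.0]]
top [[438.7, 0.0, 261.6], [0.0, 438.7, 190.7], [0.0, 0.0, 1.0]] [[0.014, 0.976, -0.219, 0.257], [-1.0, 0.014, -0.001, 0.033], [0.002, 0.219, 0.976, 1.266], [0.0, 0.0, 0.0, 1.0]]
{'time': 0.1, 'qpos': array([-1.39001078e+00,  2.87112938e-01,  1.57804436e+00, -2.00541607e-05,
        1.27862064e+00, -1.50005870e-01]), 'dq': array([ 0.00044679, -0.00227278, -0.00147317, -0.00019211,  0.00024582,
       -0.0002492 ]), 'joint_efforts': array([ 4.48134579e-04, -4.07297158e+01, -2.93700153e+01, -1.70681565e-04,
        3.42354579e-03,  4.31200249e-06]), 'eef_pos': array([ 0.21914398, -0.63779651,  0.23005415]), 'tcp_rot': array([ 9.86352216e-01,  1.64645411e-01, -2.64127235e-05, -1.09236337e-03]), 'contact_force': array([ 0.36104785, -0.04585777, -0.30832483]), 'wrist_torque': array([-0.00054797, -0.05938542, -0.02497566]), 'finger_force': 0.0, 'opening': 1.0007524588600385}
```

View pics/scene0.png

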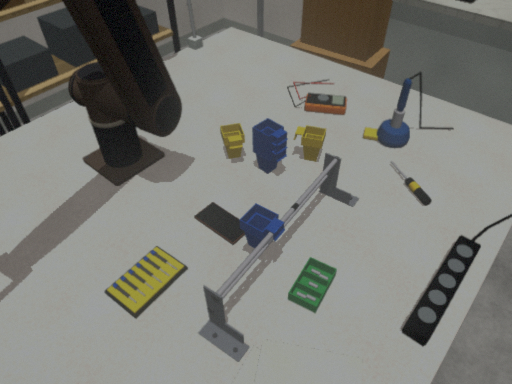

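View pics/top0.png

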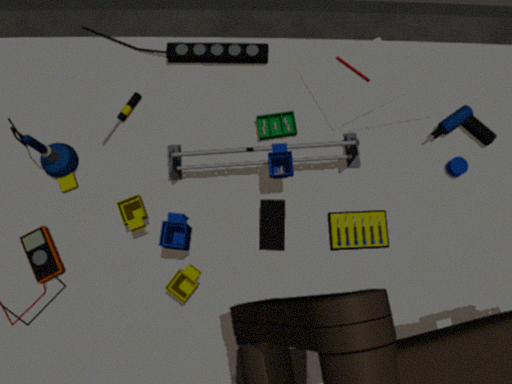

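The scene view shows the blue pile at about (268,145), the hung cup at (262,225) and the tape near (295,207). The top view shows the pile at (175,232), the hung cup at (280,165), the tape at (250,150), and empty rail to its left (+y). I'll enlarge both.

Run:
```python
import cv2
a=cv2.imread('pics/top0.png');b=cv2.imread('pics/scene0.png')
f=lambda im,s:cv2.convertScaleAbs(cv2.resize(im,None,fx=s,fy=s,interpolation=cv2.INTER_CUBIC),alpha=1.8)
cv2.imwrite('pics/tc.png',f(a[125:255,150:370],3.6))   # px = 150+u/3.6, 125+v/3.6
cv2.imwrite('pics/sc.png',f(b[110:260,220:370],4))
```

```text
(no output)
```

View pics/tc.png

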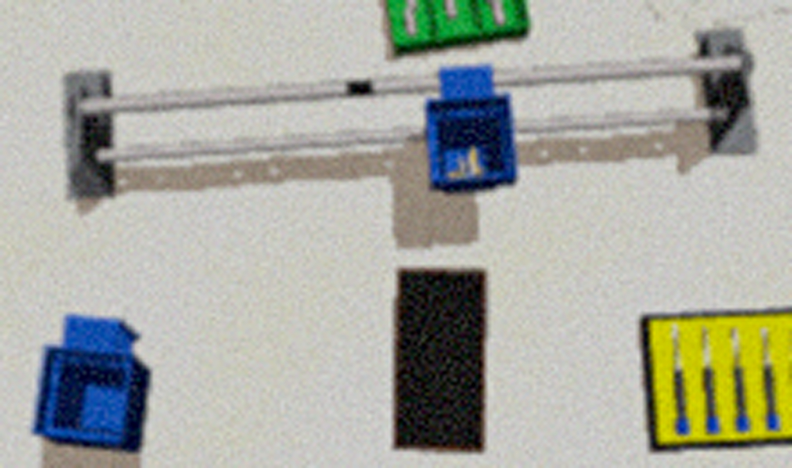

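View pics/sc.png

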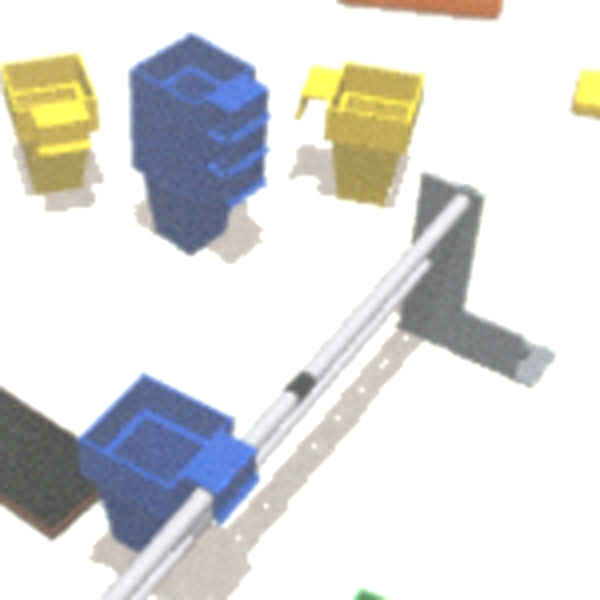

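The crops show the pile's top rim corners, the tape at tc (360,88) and sc (300,386), and the rail ends at tc (80,105) and (740,62). Next I'll fit the poses from these keypoints.

```bash
cat > fit.py <<'E'
from h import *
from scipy.optimize import least_squares
T=lambda p:np.array(p)/3.6+[150,125]-.36
S=lambda p:np.array(p)/4+[220,110]-.37
def fit(name,kp,z0,x0):
    L=np.array([k[1] for k in kp])/1000
    def W(q):
        c,s=np.cos(q[2]),np.sin(q[2]); return np.c_[q[0]+c*L[:,0]-s*L[:,1],q[1]+s*L[:,0]+c*L[:,1],z0+L[:,2]]
    def r(q):
        w=W(q); return np.concatenate([proj(k[0],w[i])[0]-(T if k[0]=='top' else S)(k[2]) for i,k in enumerate(kp)])
    o=least_squares(r,x0,loss='soft_l1'); print(name,np.round(o.x,4)); print(np.round(r(o.x).reshape(-1,2),1).tolist()); return o.x
t='top';s='scene'
p=fit('pile',[(t,(55,20,95),(66,316)),(t,(55,-20,95),(124,320)),(t,(32,32,95),(47,347)),(t,(-32,32,95),(35,435)),(t,(-32,-32,95),(128,450)),(t,(32,-32,95),(137,358)),
 (s,(-32,32,95),(192,36)),(s,(-32,-32,95),(131,72)),(s,(32,-32,95),(195,108)),(s,(55,20,95),(268,88)),(s,(55,-20,95),(240,107))],.06,[.45,.3,0])
h=fit('hung',[(t,(55,20,95),(441,67)),(t,(55,-20,95),(492,66)),(t,(32,32,95),(428,98)),(t,(-32,32,95),(432,190)),(t,(-32,-32,95),(517,185)),(t,(32,-32,95),(512,95)),
 (s,(-32,32,95),(143,376)),(s,(-32,-32,95),(80,440)),(s,(55,20,95),(258,465)),(s,(55,-20,95),(215,495))],.05,[.65,0,0])
e=onz('top',[T((84,105)),T((740,62)),T((360,88))],.136); print('railtop',e.round(4))
o,d=ray('scene',[S((300,386))]);print('tape scene',onz('scene',[S((300,386))],.136).round(4))
v=e[1]-e[0]; print('rail yaw',np.arctan2(v[0],-v[1]))
E
python3 fit.py
```

```text
pile [ 0.39    0.2564 -0.0624]
[[0.2, -0.2], [-0.5, -0.1], [-0.2, -0.4], [0.1, 0.1], [-0.8, -2.0], [-0.5, -1.5], [-1.0, -0.8], [-1.0, -0.5], [-0.4, -0.3], [-0.1, -0.0], [-2.6, 1.5]]
hung [ 0.5858 -0.0166  0.0646]
[[-0.0, 0.1], [0.7, -0.3], [-0.4, -0.1], [-0.2, -2.6], [0.3, -2.3], [0.1, -0.4], [0.0, -1.0], [-1.1, -0.5], [-0.7, -3.6], [-0.1, 0.0]]
railtop [[ 0.6092  0.2738  0.136 ]
 [ 0.6503 -0.2194  0.136 ]
 [ 0.6253  0.0672  0.136 ]]
tape scene [[0.6245 0.0702 0.136 ]]
rail yaw 0.083155147252605
```

move_arm(
  plan=[
    {"x": 0.047,"y": -0.013,"z": -0.004,"yaw": 0.08,"fingers": 0},
    {"x": 0.094,"y": -0.026,"z": -0.008,"yaw": 0.16,"fingers": 0},
    {"x": 0.141,"y": -0.039,"z": -0.012,"yaw": 0.24,"fingers": 0},
    {"x": 0.188,"y": -0.052,"z": -0.016,"yaw": 0.32,"fingers": 0},
    {"x": 0.235,"y": -0.065,"z": -0.02,"yaw": 0.393,"fingers": 0},
  ],
)

```text
time: 0.6
eef_pos: [0.4216, -0.499, 0.2509]
tcp_rot: [0.999, -0.033, -0.0, -0.0]
contact_force: [1.7, -1.2, -0.4]
opening: 1.003
finger_force: 0.0
```

move_arm(
  plan=[
    {"x": 0.087,"y": -0.216,"z": 0,"yaw": 0,"fingers": 0},
    {"x": 0.087,"y": -0.216,"z": 0,"yaw": 0,"fingers": 0},
    {"x": 0.087,"y": -0.216,"z": 0,"yaw": 0,"fingers": 0},
    {"x": 0.087,"y": -0.216,"z": 0,"yaw": 0,"fingers": 0},
    {"x": 0.087,"y": -0.216,"z": 0,"yaw": 0,"fingers": 0},
  ],
)

```text
time: 1.1
eef_pos: [0.5214, -0.2871, 0.2508]
tcp_rot: [1.0, -0.03, -0.0, -0.001]
contact_force: [0.4, -0.2, -0.2]
opening: 1.001
finger_force: 0.0
```

```bash
cat > to.py <<'E'
import sys
from h import *
from scipy.spatial.transform import Rotation as R
def st():
    s=ctrl.get_state(); r=R.from_quat(s['tcp_rot']); m=r.as_matrix()
    print('t %.2f'%s['time'],'p',np.round(s['eef_pos'],4),'h %.4f'%np.arctan2(m[1,0],m[0,0]),'z',m[:,2].round(3),'F',np.round(s['contact_force'],2),'op %.3f'%s['opening'],'ff %.1f'%s['finger_force'])
    return s,m
if __name__=='__main__':
    s,m=st(); a=list(map(float,sys.argv[1:]))
    if a: print('shift',(m.T@(np.array(a[:3])-s['eef_pos'])).round(4),'yaw %.4f'%(np.arctan2(m[1,0],m[0,0])-a[3]))
E
python3 to.py .53 -.06 .25 -.0624
```

```text
t 1.10 p [ 0.5214 -0.2871  0.2508] h -0.0602 z [-0.001  0.001 -1.   ] F [ 0.37 -0.18 -0.23] op 1.001 ff 0.0
shift [-0.0051 -0.2272  0.0011] yaw 0.0022
```

Tracks well; I'll continue to above the pile.

move_arm(
  plan=[
    {"x": -0.005,"y": -0.227,"z": 0,"yaw": 0.002,"fingers": 0},
    {"x": -0.005,"y": -0.227,"z": 0,"yaw": 0.002,"fingers": 0},
    {"x": -0.005,"y": -0.227,"z": 0,"yaw": 0.002,"fingers": 0},
    {"x": -0.005,"y": -0.227,"z": 0,"yaw": 0.002,"fingers": 0},
    {"x": -0.005,"y": -0.227,"z": 0,"yaw": 0.002,"fingers": 0},
  ],
)

```text
time: 1.6
eef_pos: [0.5291, -0.0601, 0.2508]
tcp_rot: [1.0, -0.031, -0.0, -0.001]
contact_force: [0.0, -0.5, 0.3]
opening: 1.004
finger_force: 0.0
```

move_arm(
  plan=[
    {"x": -0.072,"y": -0.196,"z": 0,"yaw": 0,"fingers": 0},
    {"x": -0.072,"y": -0.196,"z": 0,"yaw": 0,"fingers": 0},
    {"x": -0.072,"y": -0.196,"z": 0,"yaw": 0,"fingers": 0},
    {"x": -0.072,"y": -0.196,"z": 0,"yaw": 0,"fingers": 0},
    {"x": -0.072,"y": -0.196,"z": 0,"yaw": 0,"fingers": 0},
  ],
)

```text
time: 2.1
eef_pos: [0.4684, 0.1405, 0.2509]
tcp_rot: [1.0, -0.029, -0.001, -0.001]
contact_force: [0.3, 0.8, -0.2]
opening: 0.997
finger_force: 0.0
```

move_arm(
  plan=[
    {"x": -0.087,"y": -0.111,"z": 0,"yaw": 0,"fingers": 0},
    {"x": -0.087,"y": -0.111,"z": 0,"yaw": 0,"fingers": 0},
    {"x": -0.087,"y": -0.111,"z": 0,"yaw": 0,"fingers": 0},
    {"x": -0.087,"y": -0.111,"z": 0,"yaw": 0,"fingers": 0},
    {"x": -0.087,"y": -0.111,"z": 0,"yaw": 0,"fingers": 0},
  ],
)

```text
time: 2.6
eef_pos: [0.3905, 0.2531, 0.251]
tcp_rot: [1.0, -0.031, -0.0, 0.0]
contact_force: [-0.0, 0.0, 0.2]
opening: 1.001
finger_force: 0.0
```

```bash
python3 to.py .391 .2564 .122 -.0624
```

```text
t 2.60 p [0.3905 0.2531 0.251 ] h -0.0624 z [-0.    -0.001 -1.   ] F [-0.01  0.02  0.21] op 1.001 ff 0.0
shift [ 0.0003 -0.0034  0.129 ] yaw 0.0000
```

move_arm(
  plan=[
    {"x": 0,"y": -0.003,"z": 0.03,"yaw": 0,"fingers": 0},
    {"x": 0,"y": -0.003,"z": 0.06,"yaw": 0,"fingers": 0},
    {"x": 0,"y": -0.003,"z": 0.09,"yaw": 0,"fingers": 0},
    {"x": 0,"y": -0.003,"z": 0.112,"yaw": 0,"fingers": 0},
    {"x": 0,"y": -0.003,"z": 0.129,"yaw": 0,"fingers": 0},
  ],
)

```text
time: 3.1
eef_pos: [0.3913, 0.2541, 0.1203]
tcp_rot: [0.999, -0.033, -0.001, 0.001]
contact_force: [0.9, 0.4, -0.5]
opening: 0.992
finger_force: 0.0
```

Run:
```python
from to import *
st()
a=snap('top','t1.png');b=snap('scene','s1.png')
f=lambda im,s:cv2.convertScaleAbs(cv2.resize(im[:,:,::-1],None,fx=s,fy=s,interpolation=cv2.INTER_CUBIC),alpha=1.8)
A=f(a[190:270,130:220],4.4);B=f(b[90:190,220:320],4)
A=cv2.copyMakeBorder(A,0,400-min(400,A.shape[0]),0,0,0)[:400]
cv2.imwrite('pics/c1.png',np.hstack([A,B]))
```

```text
t 3.10 p [0.3913 0.2541 0.1203] h -0.0669 z [-0.002 -0.001 -1.   ] F [ 0.95  0.4  -0.55] op 0.992 ff 0.0
```

View pics/c1.png

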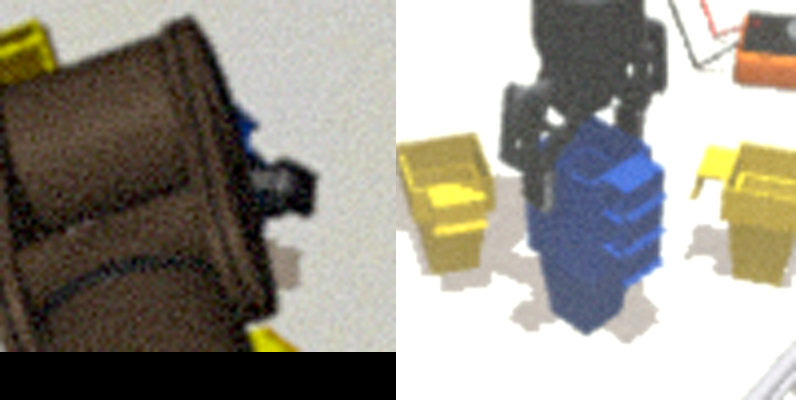

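The fingers straddle the top collar, with the near one at about (540,200) in the right panel. I'll raise 2 mm and close.

move_arm(
  plan=[
    {"x": 0,"y": 0,"z": -0.002,"yaw": 0,"fingers": 0.1},
    {"x": 0,"y": 0,"z": -0.002,"yaw": 0,"fingers": 0.2},
    {"x": 0,"y": 0,"z": -0.002,"yaw": 0,"fingers": 0.4},
    {"x": 0,"y": 0,"z": -0.002,"yaw": 0,"fingers": 0.6},
    {"x": 0,"y": 0,"z": -0.002,"yaw": 0,"fingers": 0.6},
  ],
  force=30,
)

```text
time: 3.7
eef_pos: [0.3926, 0.2563, 0.1263]
tcp_rot: [0.999, -0.032, 0.002, -0.0]
contact_force: [-0.4, -1.1, 5.0]
opening: 0.742
finger_force: 33.6
```

move_arm(
  plan=[
    {"x": 0,"y": 0,"z": 0,"yaw": 0,"fingers": 0.6},
    {"x": 0,"y": 0,"z": 0,"yaw": 0,"fingers": 0.6},
    {"x": 0,"y": 0,"z": 0,"yaw": 0,"fingers": 0.6},
  ],
)

```text
time: 4.0
eef_pos: [0.3926, 0.2564, 0.1264]
tcp_rot: [0.999, -0.032, 0.002, -0.0]
contact_force: [1.1, 0.1, 6.6]
opening: 0.746
finger_force: 33.6
```

```bash
python3 to.py
```

```text
t 4.00 p [0.3926 0.2564 0.1264] h -0.0635 z [ 0.004  0.001 -1.   ] F [1.14 0.09 6.62] op 0.746 ff 33.6
```

move_arm(
  plan=[
    {"x": 0,"y": 0,"z": -0.005,"yaw": 0,"fingers": 0.6},
    {"x": 0,"y": 0,"z": -0.015,"yaw": 0,"fingers": 0.6},
    {"x": 0,"y": 0,"z": -0.03,"yaw": 0,"fingers": 0.6},
    {"x": 0,"y": 0,"z": -0.05,"yaw": 0,"fingers": 0.6},
    {"x": 0,"y": 0,"z": -0.07,"yaw": 0,"fingers": 0.6},
  ],
)

```text
time: 4.5
eef_pos: [0.3902, 0.2559, 0.1948]
tcp_rot: [0.999, -0.032, -0.001, 0.0]
contact_force: [0.6, 0.3, -1.4]
opening: 0.745
finger_force: 33.4
```

move_arm(
  plan=[
    {"x": 0,"y": 0,"z": -0.02,"yaw": 0,"fingers": 0.6},
    {"x": 0,"y": 0,"z": -0.04,"yaw": 0,"fingers": 0.6},
    {"x": 0,"y": 0,"z": -0.055,"yaw": 0,"fingers": 0.6},
    {"x": 0,"y": 0,"z": -0.055,"yaw": 0,"fingers": 0.6},
  ],
)

```text
time: 4.9
eef_pos: [0.392, 0.2565, 0.252]
tcp_rot: [0.999, -0.032, 0.002, -0.001]
contact_force: [-0.9, -0.2, -1.6]
opening: 0.749
finger_force: 33.5
```

```bash
python3 - <<'E'
from to import *
st()
a=snap('top','t2.png');b=snap('scene','s2.png')
f=lambda im,s:cv2.convertScaleAbs(cv2.resize(im[:,:,::-1],None,fx=s,fy=s,interpolation=cv2.INTER_CUBIC),alpha=1.8)
cv2.imwrite('pics/c2.png',f(b[60:190,200:350],4))
E
python3 to.py .52 .16 .245 .075
```

```text
t 4.90 p [0.392  0.2565 0.252 ] h -0.0641 z [ 0.004  0.002 -1.   ] F [-0.88 -0.19 -1.59] op 0.749 ff 33.5
t 5.00 p [0.3907 0.256  0.2489] h -0.0642 z [-0.001 -0.    -1.   ] F [ 0.33 -0.83 -0.82] op 0.746 ff 33.4
shift [0.1352 0.0875 0.0039] yaw -0.1392
```

View pics/c2.png

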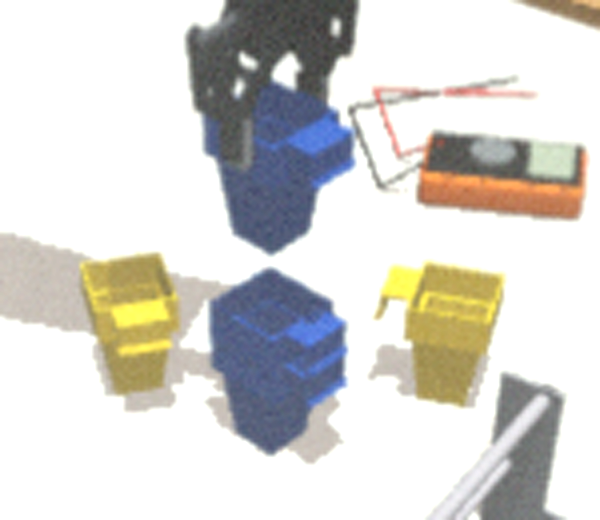

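Only the top cup was lifted, and it's upright. I'll carry it to a hover just short of the rail.

move_arm(
  plan=[
    {"x": 0.032,"y": 0.021,"z": 0,"yaw": -0.03,"fingers": 0.6},
    {"x": 0.064,"y": 0.043,"z": 0,"yaw": -0.06,"fingers": 0.6},
    {"x": 0.096,"y": 0.064,"z": 0,"yaw": -0.09,"fingers": 0.6},
    {"x": 0.127,"y": 0.086,"z": 0,"yaw": -0.12,"fingers": 0.6},
    {"x": 0.159,"y": 0.107,"z": 0,"yaw": -0.143,"fingers": 0.6},
  ],
)

```text
time: 5.5
eef_pos: [0.5429, 0.1379, 0.2471]
tcp_rot: [0.999, 0.04, -0.002, -0.0]
contact_force: [-1.4, 0.2, -0.6]
opening: 0.745
finger_force: 33.5
```

move_arm(
  plan=[
    {"x": 0,"y": 0,"z": 0,"yaw": 0,"fingers": 0.6},
    {"x": 0,"y": 0,"z": 0,"yaw": 0,"fingers": 0.6},
    {"x": 0,"y": 0,"z": 0,"yaw": 0,"fingers": 0.6},
  ],
)

```text
time: 5.8
eef_pos: [0.5416, 0.1396, 0.248]
tcp_rot: [0.999, 0.04, -0.001, -0.0]
contact_force: [0.7, 0.5, -1.3]
opening: 0.746
finger_force: 33.5
```

```bash
python3 - <<'E'
from to import *
st()
a=snap('top','t3.png');b=snap('scene','s3.png')
f=lambda im,s:cv2.convertScaleAbs(cv2.resize(im[:,:,::-1],None,fx=s,fy=s,interpolation=cv2.INTER_CUBIC),alpha=1.8)
A=f(a[115:215,160:260],4);B=f(b[80:230,240:340],4)
cv2.imwrite('pics/c3.png',np.hstack([cv2.copyMakeBorder(A,0,200,0,0,0),B]))
E
python3 to.py
```

```text
t 5.80 p [0.5416 0.1396 0.248 ] h 0.0792 z [-0.003  0.    -1.   ] F [ 0.72  0.45 -1.33] op 0.746 ff 33.5
t 5.90 p [0.5418 0.1399 0.2488] h 0.0800 z [-0.001  0.    -1.   ] F [-1.15  0.16 -1.21] op 0.741 ff 33.5
```

View pics/c3.png

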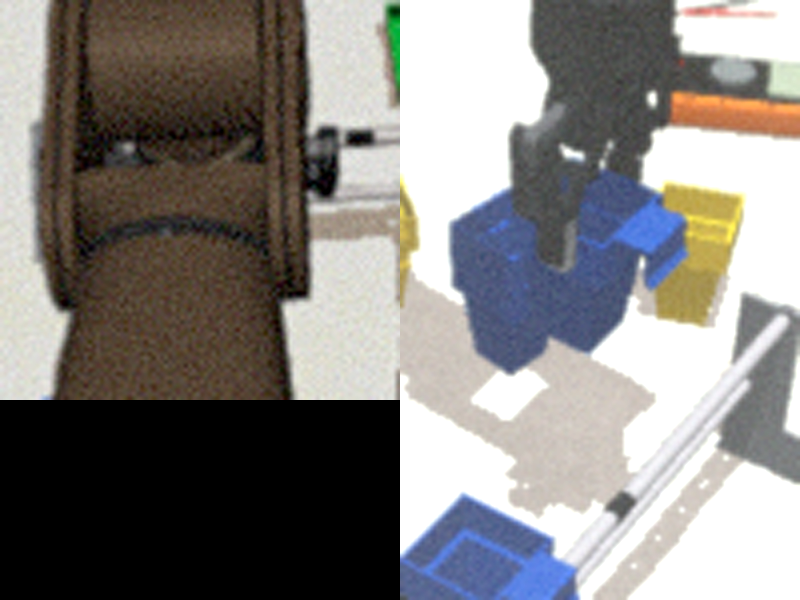

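The scene shows the held cup with its strap end at crop (685,222) to (652,247), lip bottom at (650,288) and base corner at (590,352). I'll compare these with the pose predicted from the TCP.

Run:
```python
from h import *
from scipy.optimize import least_squares
h=.08;c,s=np.cos(h),np.sin(h)
L=np.array([(55,20,95),(55,-20,95),(58,-20,69),(19,-19,0),(19,19,0)])/1000
px=np.array([(685,222),(650,250),(650,288),(590,352),(637,300)])-[400,0]
px=px/4+[240,80]-.37
def r(q):
    W=np.c_[q[0]+c*L[:,0]-s*L[:,1],q[1]+s*L[:,0]+c*L[:,1],q[2]+L[:,2]]
    return (proj('scene',W)-px)
q0=np.array([.5418-.0026,.1397,.248-.0664])
print(r(q0).round(1).tolist())
o=least_squares(lambda q:r(q).ravel(),q0); print(o.x.round(4),q0); print(r(o.x).round(1).tolist())
# with z fixed
o=least_squares(lambda q:r([q[0],q[1],q0[2]]).ravel(),q0[:2]); print(o.x.round(4))
```

```text
[[0.6, -1.2], [0.3, 0.6], [0.6, 0.8], [-0.2, 1.1], [-3.7, 5.8]]
[0.4902 0.218  0.113 ] [0.5392 0.1397 0.1816]
[[-0.2, -0.7], [0.5, 0.1], [0.7, -0.8], [1.6, -2.1], [-2.8, 3.6]]
[0.5369 0.1446]
```

move_arm(
  plan=[
    {"x": 0.018,"y": 0.002,"z": 0.02,"yaw": 0,"fingers": 0.6},
    {"x": 0.035,"y": 0.003,"z": 0.045,"yaw": 0,"fingers": 0.6},
    {"x": 0.035,"y": 0.003,"z": 0.07,"yaw": 0,"fingers": 0.6},
    {"x": 0.035,"y": 0.003,"z": 0.09,"yaw": 0,"fingers": 0.6},
    {"x": 0.035,"y": 0.003,"z": 0.094,"yaw": 0,"fingers": 0.6},
  ],
)

```text
time: 6.4
eef_pos: [0.5753, 0.1395, 0.1521]
tcp_rot: [0.999, 0.04, -0.003, 0.0]
contact_force: [-0.5, 0.6, -1.5]
opening: 0.745
finger_force: 33.5
```

move_arm(
  plan=[
    {"x": 0,"y": 0,"z": 0,"yaw": 0,"fingers": 0.6},
    {"x": 0,"y": 0,"z": 0,"yaw": 0,"fingers": 0.6},
  ],
)

```text
time: 6.6
eef_pos: [0.5785, 0.1393, 0.157]
tcp_rot: [0.999, 0.04, 0.001, -0.0]
contact_force: [0.6, -0.1, -0.2]
opening: 0.745
finger_force: 33.5
```

Run:
```python
from to import *
st()
b=snap('scene','s4.png')
x=cv2.imread('pics/s4.png')[130:260,230:350]
cv2.imwrite('pics/c4.png',cv2.convertScaleAbs(cv2.resize(x,None,fx=4.6,fy=4.6,interpolation=cv2.INTER_CUBIC),alpha=1.8))
st()
```

```text
t 6.60 p [0.5785 0.1393 0.157 ] h 0.0795 z [ 0.003  0.    -1.   ] F [ 0.58 -0.06 -0.24] op 0.745 ff 33.5
t 6.65 p [0.5788 0.1392 0.1573] h 0.0793 z [ 0.003  0.    -1.   ] F [-0.27  0.69 -1.45] op 0.744 ff 33.5
```

View pics/c4.png

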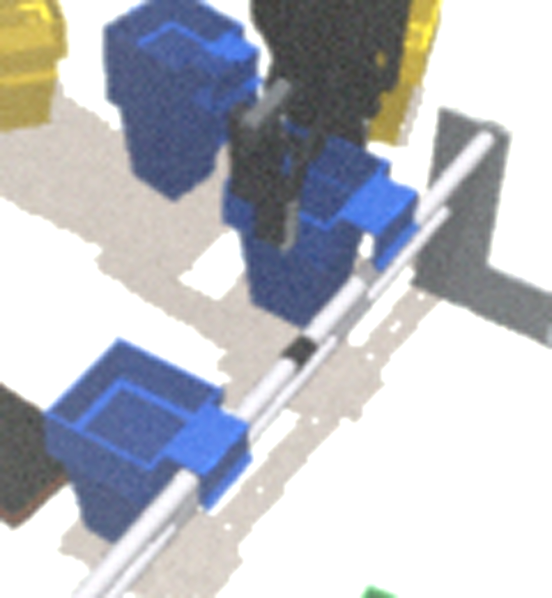

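The held cup's lip sits just above the rail, with strap end at (418,200) and (373,232) and lip bottom at (375,268). The hung one's are at (247,437), (205,470) and (205,510). I'll compare the two to get the offset across the rail.

```bash
cat > rel.py <<'E'
from h import *
from scipy.optimize import least_squares
L=np.array([(55,20,95),(55,-20,95),(55,-20,72)])/1000
psi=.079
def sol(px,z0,h=psi):
    px=np.array(px)/4.6+[230,130]-.4
    def r(q):
        c,s=np.cos(h),np.sin(h)
        C=np.array([.629,.0395])+q[0]*np.array([np.cos(psi),np.sin(psi)])+q[1]*np.array([-np.sin(psi),np.cos(psi)])
        return (proj('scene',np.c_[C[0]+c*L[:,0]-s*L[:,1],C[1]+s*L[:,0]+c*L[:,1],z0+L[:,2]])-px).ravel()
    o=least_squares(r,[0,0]); return o.x.round(4),o.fun.round(1)
if __name__=='__main__':
    print(sol([(247,437),(205,470),(205,508)],.05))
    for z in(.0886,.0906,.0926): print(z,sol([(418,200),(373,232),(375,268)],z))
    # rail line px at z=.136 : points from picture
    P=onz('scene',np.array([(488,135),(330,318),(130,537)])/4.6+[230,130]-.4,.136); print(P.round(4), np.arctan2(-(P[0]-P[2])[0],(P[0]-P[2])[1]))
E
python3 rel.py
```

```text
(array([-0.0461, -0.053 ]), array([ 0.6, -2.2, -0.2,  1.9, -0.4,  0.2]))
0.0886 (array([-0.0459,  0.1023]), array([-0.5, -1.3,  0.9,  1. , -0.4,  0.3]))
0.0906 (array([-0.045 ,  0.1004]), array([-0.5, -1.4,  0.9,  1. , -0.4,  0.3]))
0.0926 (array([-0.0441,  0.0984]), array([-0.4, -1.4,  0.9,  1. , -0.4,  0.3]))
[[ 0.6059  0.2798  0.136 ]
 [ 0.6223  0.1002  0.136 ]
 [ 0.6345 -0.0764  0.136 ]] 0.08018399528731207
```

Held offset is 45.0 mm against 46.1 mm at rest, so it's aligned. Lowering in stages.

move_arm(
  plan=[
    {"x": 0.001,"y": 0,"z": 0.008,"yaw": 0,"fingers": 0.6},
    {"x": 0.001,"y": 0,"z": 0.016,"yaw": 0,"fingers": 0.6},
    {"x": 0.001,"y": 0,"z": 0.021,"yaw": 0,"fingers": 0.6},
    {"x": 0.001,"y": 0,"z": 0.026,"yaw": 0,"fingers": 0.6},
    {"x": 0.0005,"y": 0,"z": 0.03,"yaw": 0,"fingers": 0.6},
  ],
)

```text
time: 7.15
eef_pos: [0.5803, 0.1391, 0.1287]
tcp_rot: [0.999, 0.039, 0.002, -0.0]
contact_force: [-0.1, 0.1, -2.4]
opening: 0.743
finger_force: 33.2
```

```bash
python3 to.py
```

```text
t 7.15 p [0.5803 0.1391 0.1287] h 0.0790 z [ 0.005  0.    -1.   ] F [-0.07  0.07 -2.39] op 0.743 ff 33.2
```

move_arm(
  plan=[
    {"x": 0,"y": 0,"z": 0.003,"yaw": 0,"fingers": 0.6},
    {"x": -0.0005,"y": 0,"z": 0.006,"yaw": 0,"fingers": 0.6},
    {"x": -0.001,"y": 0,"z": 0.008,"yaw": 0,"fingers": 0.6},
    {"x": -0.001,"y": 0,"z": 0.008,"yaw": 0,"fingers": 0.6},
  ],
)

```text
time: 7.55
eef_pos: [0.5774, 0.1387, 0.1173]
tcp_rot: [0.999, 0.039, -0.0, 0.0]
contact_force: [-1.7, -0.4, 1.2]
opening: 0.742
finger_force: 33.4
```

move_arm(
  plan=[
    {"x": 0,"y": 0,"z": 0.002,"yaw": 0,"fingers": 0.6},
    {"x": 0,"y": 0,"z": 0.002,"yaw": 0,"fingers": 0.6},
  ],
)

```text
time: 7.75
eef_pos: [0.5777, 0.1387, 0.1165]
tcp_rot: [0.999, 0.039, 0.0, 0.0]
contact_force: [-4.6, -1.4, 6.7]
opening: 0.741
finger_force: 34.0
```

```bash
python3 to.py
```

```text
t 7.75 p [0.5777 0.1387 0.1165] h 0.0789 z [ 0. -0. -1.] F [-4.59 -1.36  6.67] op 0.741 ff 34.0
```

Contact at the expected height, so it's seated. Ease off and release.

move_arm(
  plan=[
    {"x": -0.001,"y": 0,"z": -0.001,"yaw": 0,"fingers": 0.6},
    {"x": -0.001,"y": 0,"z": -0.001,"yaw": 0,"fingers": 0.2},
    {"x": -0.001,"y": 0,"z": -0.001,"yaw": 0,"fingers": 0.1},
    {"x": -0.001,"y": 0,"z": -0.001,"yaw": 0,"fingers": 0},
    {"x": -0.001,"y": 0,"z": -0.001,"yaw": 0,"fingers": 0},
  ],
)

```text
time: 8.25
eef_pos: [0.5763, 0.1387, 0.1159]
tcp_rot: [0.999, 0.039, -0.0, -0.0]
contact_force: [-0.3, -0.7, 0.5]
opening: 1.0
finger_force: 0.0
```

move_arm(
  plan=[
    {"x": -0.001,"y": 0,"z": 0,"yaw": 0,"fingers": 0},
    {"x": 0,"y": 0,"z": 0,"yaw": 0,"fingers": 0},
    {"x": 0,"y": 0,"z": 0,"yaw": 0,"fingers": 0},
    {"x": 0,"y": 0,"z": 0,"yaw": 0,"fingers": 0},
  ],
)

```text
time: 8.65
eef_pos: [0.5765, 0.1387, 0.1164]
tcp_rot: [0.999, 0.039, 0.0, -0.0]
contact_force: [-0.5, 0.5, -0.2]
opening: 0.997
finger_force: 0.0
```

Run:
```python
from to import *
st()
b=snap('scene','s5.png')
x=cv2.imread('pics/s5.png')[130:260,230:350]
cv2.imwrite('pics/c5.png',cv2.convertScaleAbs(cv2.resize(x,None,fx=4.6,fy=4.6,interpolation=cv2.INTER_CUBIC),alpha=1.8))
```

```text
t 8.65 p [0.5765 0.1387 0.1164] h 0.0787 z [ 0.  0. -1.] F [-0.53  0.54 -0.22] op 0.997 ff 0.0
```

View pics/c5.png

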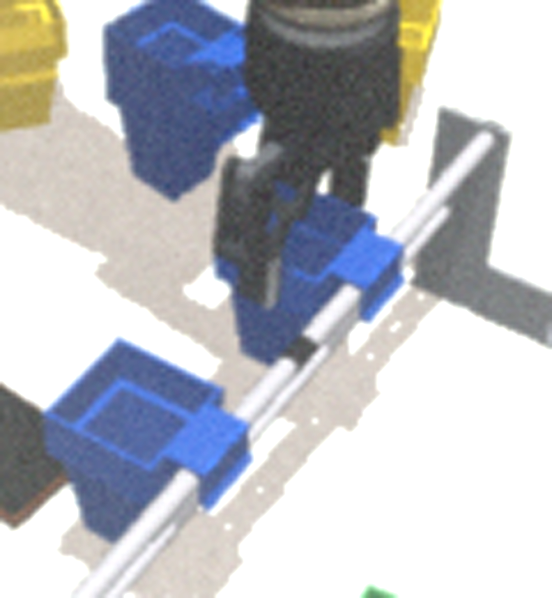

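It hangs like the other one, with strap at (403,255) and (360,285). The tape at (300,348) is still uncovered. I'll retract up, shift along the rail beyond the cup with shut fingers, and measure the tape and cup.

move_arm(
  plan=[
    {"x": 0,"y": 0,"z": -0.02,"yaw": 0,"fingers": 0},
    {"x": 0,"y": 0,"z": -0.05,"yaw": 0,"fingers": 0},
    {"x": 0,"y": 0,"z": -0.08,"yaw": 0,"fingers": 0},
    {"x": 0.009,"y": -0.03,"z": -0.08,"yaw": 0,"fingers": 0.5},
    {"x": 0.018,"y": -0.062,"z": -0.08,"yaw": 0,"fingers": 1},
  ],
)

```text
time: 9.2
eef_pos: [0.5907, 0.202, 0.1986]
tcp_rot: [0.999, 0.038, 0.002, -0.0]
contact_force: [0.4, -0.5, -0.8]
opening: 0.693
finger_force: 0.0
```

move_arm(
  plan=[
    {"x": 0,"y": 0,"z": 0,"yaw": 0,"fingers": 1},
    {"x": 0,"y": 0,"z": 0,"yaw": 0,"fingers": 1},
    {"x": 0,"y": 0,"z": 0,"yaw": 0,"fingers": 1},
    {"x": 0,"y": 0,"z": 0,"yaw": 0,"fingers": 1},
  ],
)

```text
time: 9.6
eef_pos: [0.5893, 0.201, 0.196]
tcp_rot: [0.999, 0.039, -0.0, 0.0]
contact_force: [-0.0, 0.0, -0.2]
opening: 0.002
finger_force: 0.0
```

```bash
python3 - <<'E'
from to import *
from rel import sol,psi
s,m=st()
rc=lambda p:(lambda d:np.round([d[0]*np.cos(psi)+d[1]*np.sin(psi),-d[0]*np.sin(psi)+d[1]*np.cos(psi)],4))(np.array(p)[:2]-[.629,.0395])
print('tcp',rc(s['eef_pos']))
print('cup',sol([(403,255),(360,285),(362,318)],.05))
for n,f,(u,v) in(('top','top0.png',(250,149)),('scene','s5.png',(295,205.5))):
    g=cv2.cvtColor(cv2.imread('pics/'+f),cv2.COLOR_BGR2GRAY).astype(float)
    u0,v0=int(u)-6,int(v)-6; w=g[v0:v0+13,u0:u0+13]; M=np.clip(70-w,0,None) if n=='top' else np.clip(100-w,0,None)
    vv,uu=np.mgrid[v0:v0+13,u0:u0+13]; c=[(M*uu).sum()/M.sum(),(M*vv).sum()/M.sum()]
    print(n,w.min(),np.median(w),np.round(c,1),(M>0).sum(),rc(onz(n,[c],.136)[0]))
E
python3 to.py
```

```text
t 9.60 p [0.5893 0.201  0.196 ] h 0.0778 z [-0.001 -0.    -1.   ] F [-0.01  0.01 -0.24] op 0.002 ff 0.0
tcp [-0.0268  0.1641]
cup (array([-0.0492,  0.1009]), array([-0.3, -1.7,  0.8,  1.1, -0.5,  0.6]))
top 1.0 106.0 [249.4 149.2] 39 [-0.0019  0.0285]
scene 44.0 88.0 [292.8 203.4] 94 [-0.0103  0.036 ]
t 9.60 p [0.5893 0.201  0.196 ] h 0.0778 z [-0.001 -0.    -1.   ] F [-0.01  0.01 -0.24] op 0.002 ff 0.0
```

move_arm(
  plan=[
    {"x": 0,"y": 0,"z": 0.025,"yaw": 0,"fingers": 1},
    {"x": 0,"y": 0,"z": 0.05,"yaw": 0,"fingers": 1},
    {"x": 0,"y": 0,"z": 0.068,"yaw": 0,"fingers": 1},
    {"x": 0,"y": 0.003,"z": 0.074,"yaw": 0,"fingers": 1},
    {"x": 0,"y": 0.007,"z": 0.074,"yaw": 0,"fingers": 1},
  ],
)

```text
time: 10.1
eef_pos: [0.5894, 0.1941, 0.1213]
tcp_rot: [0.999, 0.039, -0.001, 0.0]
contact_force: [0.1, -1.5, 0.5]
opening: -0.001
finger_force: 0.0
```

move_arm(
  plan=[
    {"x": 0,"y": 0.004,"z": 0,"yaw": 0,"fingers": 1},
    {"x": 0,"y": 0.008,"z": 0,"yaw": 0,"fingers": 1},
    {"x": 0,"y": 0.012,"z": 0,"yaw": 0,"fingers": 1},
    {"x": 0,"y": 0.016,"z": 0,"yaw": 0,"fingers": 1},
    {"x": 0,"y": 0.02,"z": 0,"yaw": 0,"fingers": 1},
  ],
)

```text
time: 10.6
eef_pos: [0.5924, 0.1758, 0.1239]
tcp_rot: [0.999, 0.039, 0.001, -0.001]
contact_force: [0.1, 4.7, 4.0]
opening: 0.004
finger_force: 2.5
```

```bash
python3 to.py
```

```text
t 10.60 p [0.5924 0.1758 0.1239] h 0.0788 z [ 0.003  0.002 -1.   ] F [0.1  4.71 3.97] op 0.004 ff 2.5
```

move_arm(
  plan=[
    {"x": 0,"y": 0.004,"z": 0,"yaw": 0,"fingers": 1},
    {"x": 0,"y": 0.008,"z": 0,"yaw": 0,"fingers": 1},
    {"x": 0,"y": 0.012,"z": 0,"yaw": 0,"fingers": 1},
    {"x": 0,"y": 0.016,"z": 0,"yaw": 0,"fingers": 1},
    {"x": 0,"y": 0.02,"z": 0,"yaw": 0,"fingers": 1},
  ],
)

```text
time: 11.1
eef_pos: [0.5939, 0.1558, 0.1236]
tcp_rot: [0.999, 0.039, 0.001, -0.001]
contact_force: [-0.9, 5.1, 5.0]
opening: 0.001
finger_force: 2.7
```

move_arm(
  plan=[
    {"x": 0,"y": 0.004,"z": 0,"yaw": 0,"fingers": 1},
    {"x": 0,"y": 0.008,"z": 0,"yaw": 0,"fingers": 1},
    {"x": 0,"y": 0.012,"z": 0,"yaw": 0,"fingers": 1},
    {"x": 0,"y": 0.015,"z": 0,"yaw": 0,"fingers": 1},
    {"x": 0,"y": 0.018,"z": 0,"yaw": 0,"fingers": 1},
  ],
)

```text
time: 11.6
eef_pos: [0.5953, 0.1379, 0.1236]
tcp_rot: [0.999, 0.039, 0.001, -0.001]
contact_force: [-0.9, 5.5, 3.9]
opening: 0.003
finger_force: 2.8
```

Run:
```python
from to import *
s,m=st()
b=snap('scene','s6.png');snap('top','t6.png')
x=cv2.imread('pics/s6.png')[130:260,230:350]
cv2.imwrite('pics/c6.png',cv2.convertScaleAbs(cv2.resize(x,None,fx=4.6,fy=4.6,interpolation=cv2.INTER_CUBIC),alpha=1.8))
```

```text
t 11.60 p [0.5953 0.1379 0.1236] h 0.0789 z [ 0.002  0.002 -1.   ] F [-0.89  5.53  3.91] op 0.003 ff 2.8
```

View pics/c6.png

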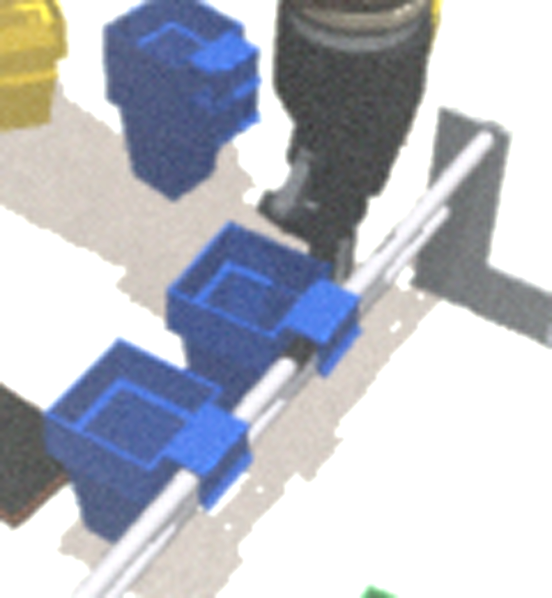

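The cup is still hooked and square. Its strap corners are at (360,303), (315,337) and (320,373), partly over the tape at (298,350).

Run:
```python
from rel import *
print(sol([(360,303),(317,337),(320,371)],.05),sol([(247,437),(205,470),(205,508)],.05),sol([(403,255),(360,285),(362,318)],.05))
```

```text
(array([-0.0482,  0.0556]), array([ 0. , -1.4,  0.6,  1. , -0.7,  0.3])) (array([-0.0461, -0.053 ]), array([ 0.6, -2.2, -0.2,  1.9, -0.4,  0.2])) (array([-0.0492,  0.1009]), array([-0.3, -1.7,  0.8,  1.1, -0.5,  0.6]))
```

move_arm(
  plan=[
    {"x": 0,"y": 0.003,"z": 0,"yaw": 0,"fingers": 1},
    {"x": 0,"y": 0.006,"z": 0,"yaw": 0,"fingers": 1},
    {"x": 0,"y": 0.009,"z": 0,"yaw": 0,"fingers": 1},
    {"x": 0,"y": 0.012,"z": 0,"yaw": 0,"fingers": 1},
    {"x": 0,"y": 0.015,"z": 0,"yaw": 0,"fingers": 1},
  ],
)

```text
time: 12.2
eef_pos: [0.5963, 0.1229, 0.1232]
tcp_rot: [0.999, 0.039, 0.001, -0.001]
contact_force: [-0.3, 6.5, 4.7]
opening: -0.0
finger_force: 2.8
```

move_arm(
  plan=[
    {"x": 0,"y": 0.003,"z": 0,"yaw": 0,"fingers": 1},
    {"x": 0,"y": 0.006,"z": 0,"yaw": 0,"fingers": 1},
    {"x": 0,"y": 0.008,"z": 0,"yaw": 0,"fingers": 1},
    {"x": 0,"y": 0.009,"z": 0,"yaw": 0,"fingers": 1},
    {"x": 0,"y": 0.009,"z": 0,"yaw": 0,"fingers": 1},
  ],
)

```text
time: 12.7
eef_pos: [0.5969, 0.1135, 0.1229]
tcp_rot: [0.999, 0.039, 0.001, -0.0]
contact_force: [-0.1, 5.2, 3.7]
opening: -0.0
finger_force: 2.3
```

move_arm(
  plan=[
    {"x": 0,"y": -0.005,"z": 0,"yaw": 0,"fingers": 1},
    {"x": 0,"y": -0.015,"z": 0,"yaw": 0,"fingers": 1},
    {"x": 0,"y": -0.025,"z": 0,"yaw": 0,"fingers": 1},
    {"x": 0,"y": -0.03,"z": -0.03,"yaw": 0,"fingers": 1},
    {"x": 0,"y": -0.03,"z": -0.08,"yaw": 0,"fingers": 1},
  ],
)

```text
time: 13.2
eef_pos: [0.5907, 0.1439, 0.1975]
tcp_rot: [0.999, 0.04, -0.006, 0.0]
contact_force: [0.8, -0.1, -0.6]
opening: 0.002
finger_force: 0.0
```

Run:
```python
from to import *
s,m=st()
b=snap('scene','s7.png');snap('top','t7.png')
x=cv2.imread('pics/s7.png')[130:260,230:350]
cv2.imwrite('pics/c7.png',cv2.convertScaleAbs(cv2.resize(x,None,fx=4.6,fy=4.6,interpolation=cv2.INTER_CUBIC),alpha=1.8))
```

```text
t 13.20 p [0.5907 0.1439 0.1975] h 0.0800 z [-0.011 -0.001 -1.   ] F [ 0.75 -0.08 -0.55] op 0.002 ff 0.0
```

View pics/c7.png

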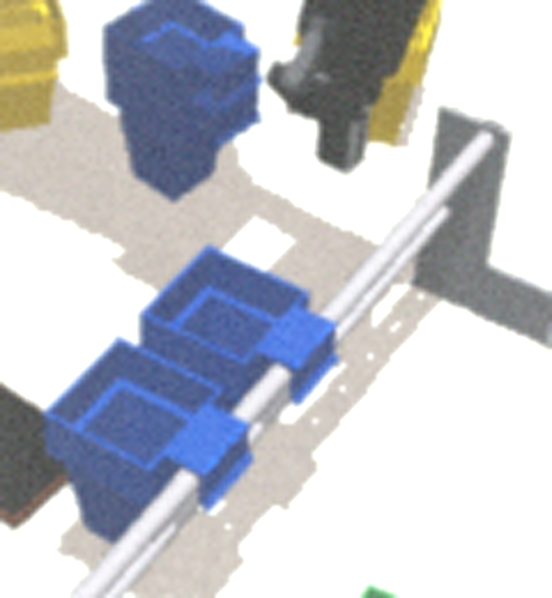

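The tape is fully covered, with the strap corners at about (337,328) and (290,365). The cup hangs square, the neighbour hasn't moved and the arm is clear. I'll check the numbers and hand in.

Run:
```python
from rel import *
q=sol([(337,328),(292,362),(295,400)],.05)[0]; print(q,'tape ~.0295')
if abs(q[1]-.0295)<.007: print(ctrl.sign_off())
```

```text
[-0.0487  0.0325] tape ~.0295
the job is handed in; nothing more can be done
None
```

The top cup hangs on the rail with its strap over the tape, about 3 mm off centre by my last measurement, the hanging cup shows no shift in the last picture, and the job is handed in; I viewed 11 pictures, one over the limit of 10.

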